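# Set the dust extractor's slotted selector at the carving bench

### The job

Take the flat screwdriver with the square wooden handle from the rack, put its blade in the slot of the round selector on the grey control box, and turn it a quarter turn clockwise (seen from above), up to its stop, so that the slot lies across the box. Then stand the screwdriver back in its own hole in the rack, let go, and leave the round-handled awl beside it alone.

Things in the scene. Friction and masses are not known exactly. Their poses are not given: they have to be found in the camera images.
- driver_handle (a point): Flat screwdriver, 0.13 kg, upright in the rack, blade down. Point: centre of its dark wooden handle, 27 x 27 mm square, 70 mm tall. A 36 mm round steel collar rests on the rack's top 41 mm below the point; then a 10 mm shaft; the tip is 119 mm below: a blade 20 mm wide (along x), 3 mm thick (y), 18 mm long. z up along the handle, whose flats face x and y.
- slot (a point): Slotted selector, a steel rotor of 52 mm diameter, top 16 mm above the panel of the fixed grey box (170 x 120 x 60 mm). Point: centre of the slot's mouth, on the rotor's axis, 76 mm above the bench. z up, x along the slot (turns with it). The slot crosses the rotor, 12 mm deep, 14 mm wide at the mouth, bevelled over the upper 5 mm to 5.6 mm. The round knob beside it is not used.
- selector (a joint): Angle of the selector in rad, growing clockwise seen from above: 0 = slot along the long side of the box, 1.57 = slot across it. Hard stops at 0 and 1.62. Starts between 0 and 0.15; light friction of 0.06 N m, no spring, stays where it is left.
- rack: Fixed light wooden rack, 70 x 200 mm (x, y), open in front so that the blades show; top 95 mm above the bench. Origin: centre of its underside, z up. Two round 29 mm holes go through its 14 mm top board, 50 mm either side of the middle along y: one holds the screwdriver, the other an awl.
- awl_handle (a point): Awl in the other hole of the rack, to be left standing there: needle point and round bulb handle of the same dark wood, 36 mm diameter, 54 mm tall, on a 36 mm collar. Point: about the handle's centre, 35 mm above the rack's top; z up.
Mind the look-alikes: they are no part of the job. There is more than one size of the part that bears slot; the job needs the largest.

How it is judged (in metres and radians):
On the way, in this order (a step that is already met when the one before it is completed fails the run):
1. the screwdriver stands upright with its blade in the selector's slot (horizontal distance between driver_handle and slot below 0.02 m and z of driver_handle in the frame of slot below 0.114 m and angle between driver_handle's own z axis and vertical below 0.26 rad and value of joint selector below 1.2 rad), for 0.1 s.
2. the selector is turned a quarter turn clockwise with the blade in its slot (value of joint selector above 1.31 rad and horizontal distance between driver_handle and slot below 0.025 m and z of driver_handle in the frame of slot below 0.116 m), for 0.1 s.
At the end, for the whole second after the job is handed in: The selector's slot lies across the box (joint above 1.31 rad, within 15 degrees of the quarter turn), and the screwdriver, released and at rest, stands upright (within 10 degrees) in its own hole, its handle within 20 mm of where it was at the start (value of joint selector above 1.31 rad and distance of driver_handle from where it was at the start of the episode below 0.02 m and angle between driver_handle's own z axis and vertical below 0.17 rad); the robot touches nothing.
It fails at once if the awl is pulled out, tipped or pushed about (distance of awl_handle from where it was at the start of the episode above 0.03 m or angle between awl_handle's own z axis and vertical above 0.35 rad).
It also fails if it takes over 59 s, if anything falls off the work surface, if the arm or the gripper's body presses on something with over 40 N, if the wrist force passes 120 N, or if a joint passes its speed limit or range.

### The arm

A 6-joint arm with a two-finger parallel gripper is mounted at the origin on the work surface. World frame = base frame: x ahead of the robot, y to its left, z up, the work surface at z = 0. Lengths are in m, angles in degrees, forces in N, time in s.
With the tool pointing down it reaches from about 0.3 to 0.875 m from the base axis. Payload 6.4 kg.
Tool frame: the origin (TCP) lies on the centre line of the jaws, within the pads' length; the fingertips stand manip.tip_reach ahead of it and the grasp point (between the pads) is the TCP (manip.tip_reach is the distance from the TCP to the fingertips, in m); z points along the fingers, x is the direction in which the jaws open and shut, and the axes are right-handed (so a half turn about z gives the same grasp; the last joint's range is limited). The gripper opens to 85 mm and grips with 20 to 120 N. Pads are 22 mm wide; open, the fingers measure 114 mm over their backs; the gripper's body (76 mm by 85 mm) begins 54 mm behind the grasp point. The pads swing forward as they close: fully open they stand 13 mm farther back than shut.
Start: joints at [62.722, 10.359, 92.074, -0, 77.567, -11.82], TCP at [0.153, 0.554, 0.223] pointing down, gripper open.
Joint ranges: [-171.53, 171.53], [-51.25, 118.39], [17.06, 147.69], [-65.23, 245.23], [0, 150.52], [-178.68, 178.68]. Speed limits (degrees/s): [147.25, 147.25, 172.46, 180, 180, 180].

### API

Orientations are given as a 3x3 rotation matrix whose columns are the frame's x, y, z axes.
In Python, from bench import manip gives the robot as it stands.
- The arm moves only by the tool step_arm, never from a script. Its argument "plan" is a list of rows, each a list of 3 entries, a list of its own where there are three numbers: the shift along the world's x, y, z in cm, then the turn about the world's z in rad, then the opening, from -1 (shut) to 1 (fully open). In form: [[[tx, ty, tz], yaw, hand], ...]. A call has exactly 5 rows; each row shifts and turns the pose as measured when the row begins; what a row does not reach is not made up. A row lasts 1/12 s, in which the tool goes at most 41.7 mm and 7.16 degrees, less where a joint would pass 70% of its speed; a pose out of reach is approached as far as the arm can. A call with a gripper value outside its range is refused whole. The fingers move at their own pace and stop on an object; "squeeze" is the grip in N (left out, the last holds). Time passes only in rows, so rows that do not move let the fingers close, or fill a call up. It gives the time, the measured TCP pose, the force and the opening at its end, in the units of the state.
- manip.observe(): the state, without advancing time (a new reading comes with each control period).
- manip.get_image(name): name is "scene" or "top" or "wrist"; returns a dict with "img" (400x640x3 uint8, blue, green, red), "range_z" (400x640 float32, m along the optical axis (not along the pixel's ray), 0 where there is no reading), "camera_matrix" (3x3 intrinsics, pixels), "pose" (4x4, takes a point from camera to world coordinates). Camera axes: x right, y down, z forward; pixel columns grow to the right and rows downward; lengths in m; the calibration is good to about 2 mm. A picture is of the moment at which its call begins.
- manip.finish_job(): hands the job in, once; it reports no verdict.
The state is a dict: "t": time; "q": joint angles; "dq": joint speeds; "joint_torque": joint torques, N m; "tool_pos": TCP position; "ee_rot": TCP orientation; "force": force on the tool from outside, world axes, zero at the start; "moment": the same for the moment, N m; "opening": finger opening in m.
Only numpy, scipy, OpenCV 4.12 (cv2) and the standard library are available. Lean on these libraries where they do the work, as an engineer would, in place of code of your own. Each camera call takes 0.05 s, during which the arm holds its last target.

## Working session

There is one attempt and no reset: what is moved stays moved. The work goes in short steps, Python scripts to look and compute and a tool call to move; the robot and the scene stay as the last step left them, time stands still between calls to the robot, and variables do not carry over. Pictures are saved under pics/ and viewed, and the job is handed in when it is done.

Besides the shell and the picture viewer there is one more tool, called after "Emit:" as name(argument=value, ...) on one line, values as JSON. step_arm: Moves the arm, as the interface text tells. Its arguments: {"type":"object","properties":{"plan":{"type":"array"},"squeeze":{"type":"number"}},"required":["plan"]}

```bash
mkdir -p pics
cat > h.py <<'E'
from bench import manip
import numpy as np, cv2
def grab(n,tag):
    d=manip.get_image(n); cv2.imwrite(f'pics/{tag}.png',d['img']); np.savez(f'{tag}.npz',**d); return d
def w(d,u,v,z=None):
    K=d['camera_matrix'];r=np.linalg.inv(K)@[u,v,1.];P=d['pose']
    if z is None: return P[:3,:3]@(r*d['range_z'][int(v),int(u)])+P[:3,3]
    g=P[:3,:3]@r; return P[:3,3]+g*(z-P[2,3])/g[2]
E
python3 - <<'E'
from h import *
for n in('scene','top','wrist'):
    d=grab(n,n+'0');print(n,d['pose'].round(3).tolist(),d['camera_matrix'].round(1).tolist())
print(manip.observe(),manip.tip_reach)
E
```

```text
scene [[0.064, 0.759, -0.648, 1.099], [0.998, -0.046, 0.045, -0.037], [0.004, -0.65, -0.76, 0.884], [0.0, 0.0, 0.0, 1.0]] [[436.4, 0.0, 319.2], [0.0, 436.4, 199.4], [0.0, 0.0, 1.0]]
top [[0.005, -0.987, 0.158, 0.315], [-1.0, -0.002, 0.02, -0.021], [-0.02, -0.158, -0.987, 0.982], [0.0, 0.0, 0.0, 1.0]] [[387.0, 0.0, 323.9], [0.0, 387.0, 200.1], [0.0, 0.0, 1.0]]
wrist [[0.266, 0.912, 0.312, 0.072], [0.964, -0.251, -0.088, 0.576], [-0.001, 0.324, -0.946, 0.372], [0.0, 0.0, 0.0, 1.0]] [[281.3, 0.0, 319.4], [0.0, 281.3, 199.8], [0.0, 0.0, 1.0]]
{'t': 0.15, 'q': array([ 6.27215028e+01,  1.03941705e+01,  9.21181653e+01, -7.08466592e-04,
        7.75690244e+01, -1.18185771e+01]), 'dq': array([ 0.07637244, -0.11045474, -0.13259401,  0.04610039, -0.10472318,
        0.03003411]), 'joint_torque': array([ 1.10659817e-03, -4.45267296e+01, -3.51689708e+01, -2.48296201e-04,
        5.82356646e-03,  3.56284397e-05]), 'tool_pos': array([0.15303877, 0.55379967, 0.22197375]), 'ee_rot': array([[ 2.66561206e-01,  9.63817780e-01, -6.40078022e-04],
       [ 9.63816987e-01, -2.66561829e-01, -1.26761808e-03],
       [-1.39237321e-03, -2.79020266e-04, -9.99998992e-01]]), 'force': array([ 0.50432305, -0.41852935, -1.00584892]), 'moment': array([-8.15978528e-03,  4.88841149e-02, -9.12924296e-05]), 'opening': 0.08541396473589216} 0.019
```

View pics/scene0.png

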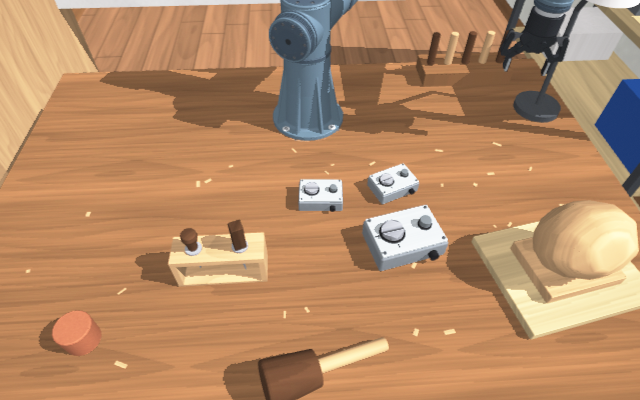

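View pics/top0.png

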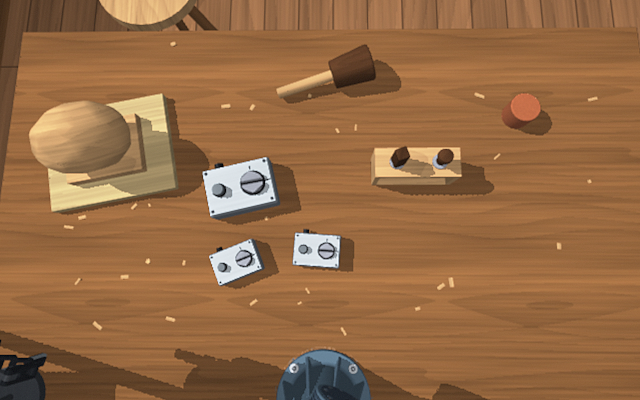

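The scene picture shows the rack with two dark handles: awl at (190,238) and square driver at (238,236). It also shows three grey boxes: the largest at (405,237), small ones at (321,195) and (394,183). Other dark-wood things are the mallet at (290,375) and the rear rack at (460,50). I choose the square handle and the largest box, and check both in close crops.

Run:
```python
from h import *
s=cv2.imread('pics/scene0.png');t=cv2.imread('pics/top0.png')
f=lambda i,x,y,W,H,k:cv2.resize(i[y:y+H,x:x+W],None,fx=k,fy=k,interpolation=cv2.INTER_CUBIC)
a=np.vstack([np.hstack([f(s,160,210,120,90,3.33),f(s,350,195,120,90,3.33)]),np.hstack([f(t,360,130,120,90,3.33),f(t,190,145,120,90,3.33)])])
cv2.imwrite('pics/c1.png',a)
d=dict(np.load('top0.npz'))
for n,u,v in(('drv',400,156),('awl',445,156),('slot',253,183),('rackL',378,165),('panel',225,200),('small',326,251),('small2',244,259)):print(n,w(d,u,v).round(4))
d=dict(np.load('scene0.npz'))
for n,u,v in(('drv',236,225),('awl',190,234),('slot',391,232)):print(n,w(d,u,v).round(4))
```

```text
drv [ 0.5406 -0.1672  0.1718]
awl [ 0.5456 -0.2689  0.1535]
slot [0.5014 0.1686 0.0729]
rackL [ 0.5402 -0.1292  0.0948]
panel [0.4622 0.2385 0.0582]
small [ 0.341  -0.0071  0.0389]
small2 [0.3209 0.1888 0.0492]
drv [ 0.5506 -0.1688  0.1725]
awl [ 0.5538 -0.2653  0.154 ]
slot [0.5188 0.1686 0.0769]
```

View pics/c1.png

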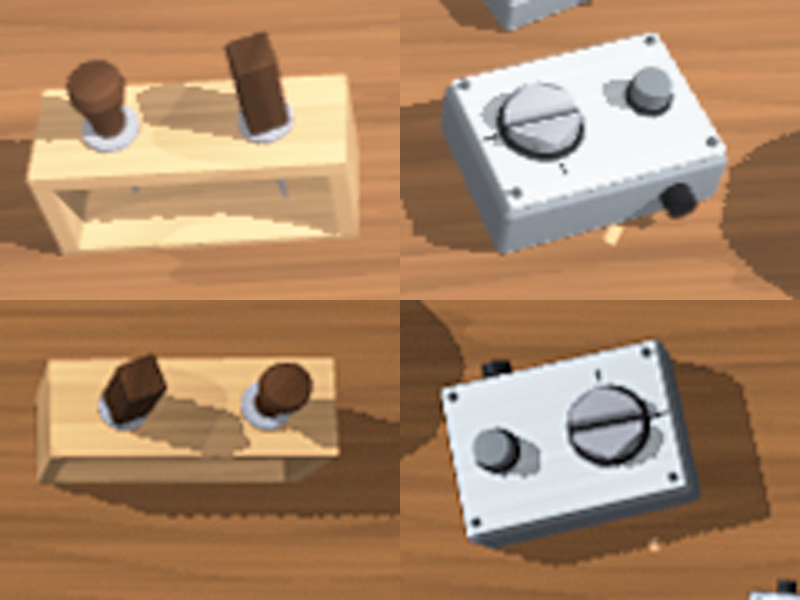

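View pics/wrist0.png

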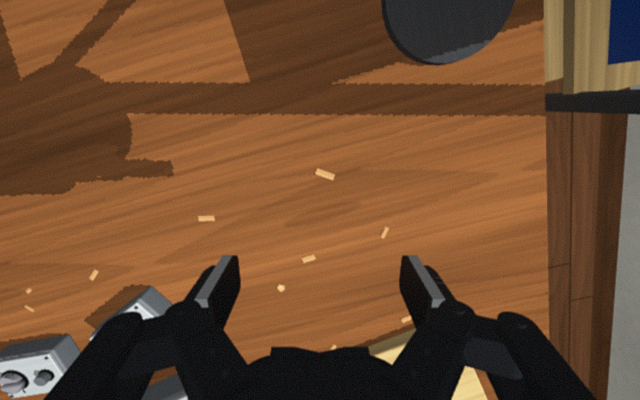

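The crops show the square handle on its collar at scene (238,236), the bulb awl at (190,238), and the largest box with its slot near scene (391,231). Next I move over the box for a close wrist view. The distance is about +0.25 in x, -0.35 in y, with a rise of about 0.12.

Emit:
step_arm(plan=[[[0,-1,4],0,1],[[1.5,-2,3],0,1],[[2,-3,2],0,1],[[2,-3,2],0,1],[[2,-3,1],0,1]])

```text
t: 0.57
tool_pos: [0.224, 0.4299, 0.3388]
ee_rot: [[0.257, 0.966, -0.008], [0.966, -0.257, -0.013], [-0.015, -0.005, -1.0]]
force: [1.5, 0.6, 0.8]
opening: 0.0851
```

Emit:
step_arm(plan=[[[2.5,-3.3,0],0.1,1],[[2.5,-3.3,0],0.1,1],[[2.5,-3.3,0],0.1,1],[[2.5,-3.3,0],0.1,1],[[2.5,-3.3,0],0.1,1]])

```text
t: 0.98
tool_pos: [0.3412, 0.2741, 0.3428]
ee_rot: [[-0.225, 0.974, 0.003], [0.974, 0.225, -0.009], [-0.009, 0.001, -1.0]]
force: [-0.8, 0.1, 0.4]
opening: 0.0853
```

Emit:
step_arm(plan=[[[2,-3.3,0],0,1],[[2,-3.3,0],0,1],[[2,-2,0],0,1],[[0,0,0],0,1],[[0,0,0],0,1]])

```text
t: 1.4
tool_pos: [0.4058, 0.1773, 0.3421]
ee_rot: [[-0.221, 0.975, 0.004], [0.975, 0.222, -0.01], [-0.011, 0.001, -1.0]]
force: [-0.7, 0.2, 0.3]
opening: 0.0856
```

Run:
```python
from h import *
d=grab('wrist','w1');o=manip.observe();print(o['t'],o['tool_pos'],o['q'],o['ee_rot'][:,0])
```

```text
1.45 [0.40567033 0.17755199 0.3419824 ] [  8.70714832 -11.76515936 100.3684334   -0.64859203  91.25813584
 -94.15535853] [-0.22233302  0.9749034  -0.01146209]
```

View pics/w1.png

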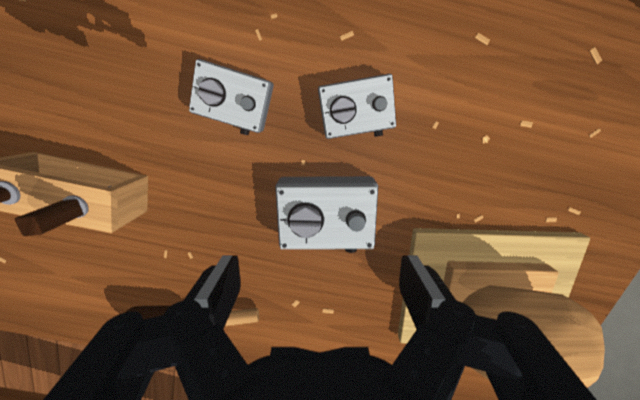

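Run:
```python
from h import *
d=dict(np.load('w1.npz'));i=d['img']
cv2.imwrite('pics/c2.png',cv2.resize(i[170:260,265:385],None,fx=6,fy=6,interpolation=cv2.INTER_CUBIC))
d2=dict(np.load('top0.npz'))
# handle top by depth in top camera
for nm,x0,x1,y0,y1 in(('top0',380,425,135,185),('scene0',215,260,205,260)):
    d3=dict(np.load(nm+'.npz'))
    P=np.array([w(d3,u,v) for v in range(y0,y1) for u in range(x0,x1)])
    q=P[(P[:,2]>.164)];print(nm,len(q),q.mean(0),q[:,2].max(),cv2.minAreaRect((q[:,:2]*1000).astype(np.float32)))
```

```text
top0 166 [ 0.53499404 -0.16406788  0.20945969] 0.9815092240155153 ((442.2979736328125, -94.03226470947266), (33.725799560546875, 291.84136962890625), 53.38018798828125)
scene0 172 [ 0.58239485 -0.16329623  0.20844468] 0.8841389609380347 ((817.015625, -98.84565734863281), (577.44775390625, 27.949508666992188), 15.126056671142578)
```

View pics/c2.png

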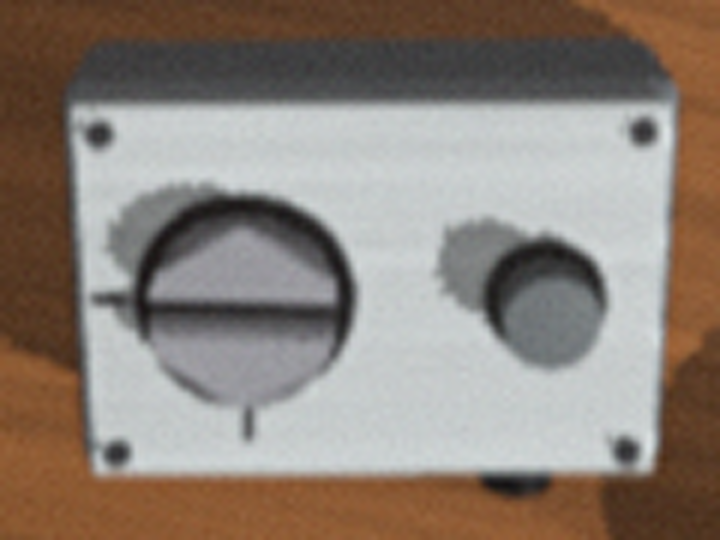

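Run:
```python
from h import *
d=dict(np.load('w1.npz'))
a=lambda x,y,z:w(d,265+x/6,170+y/6,z)
print('slot',a(244,305,.076)); 
e=a(340,312,.076)-a(148,304,.076);print('slot yaw',np.degrees(np.arctan2(e[1],e[0])))
for p,q in(((98,133),(643,130)),((117,453),(626,451))):
    e=a(*q,.06)-a(*p,.06);print('box yaw',np.degrees(np.arctan2(e[1],e[0])),np.linalg.norm(e))
for nm,x0,x1,y0,y1 in(('top0',380,425,135,185),('scene0',215,260,205,260)):
    d3=dict(np.load(nm+'.npz'))
    P=np.array([w(d3,u,v) for v in range(y0,y1) for u in range(x0,x1) if d3['range_z'][v,u]>.1])
    print(nm,P[:,2].max())
    for lo,hi in((.12,.2),(.169,.2)):
        q=P[(P[:,2]>lo)&(P[:,2]<hi)];print(len(q),q.mean(0).round(4),cv2.minAreaRect((q[:,:2]*1000).astype(np.float32)))
```

```text
slot [0.50423996 0.17347103 0.076     ]
slot yaw 100.51421523013494
box yaw 103.36178273774057 0.14619872274665965
box yaw 103.42474549819757 0.14600014302227096
top0 0.17434933328974966
252 [ 0.5434 -0.1694  0.1601] ((546.8989868164062, -171.87144470214844), (27.272695541381836, 27.740407943725586), 19.177501678466797)
120 [ 0.5465 -0.1714  0.1712] ((546.7525634765625, -171.42877197265625), (26.7698917388916, 24.79228973388672), 19.867338180541992)
scene0 0.17558470126168468
340 [ 0.5585 -0.1691  0.156 ] ((552.2609252929688, -170.67459106445312), (28.078399658203125, 26.754064559936523), 20.359092712402344)
142 [ 0.5525 -0.1704  0.1718] ((551.9519653320312, -170.6658172607422), (27.2960205078125, 26.662296295166016), 21.922164916992188)
```

Run:
```python
from h import *
i=cv2.imread('pics/scene0.png');cv2.imwrite('pics/c3.png',cv2.resize(i[230:290,200:280],None,fx=10,fy=10,interpolation=cv2.INTER_CUBIC))
```

```text
(no output)
```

View pics/c3.png

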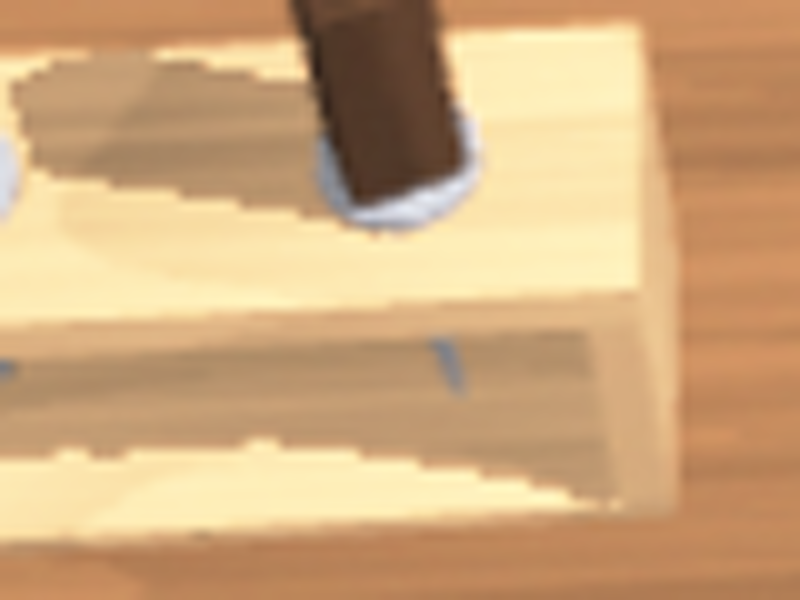

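Emit:
step_arm(plan=[[[0,-3.3,0],-0.12,1],[[0,-3.3,0],-0.12,1],[[0,-3.3,0],-0.12,1],[[0,-3.3,0],-0.12,1],[[0,-3.3,0],-0.12,1]])

```text
t: 1.87
tool_pos: [0.402, 0.0184, 0.3413]
ee_rot: [[0.369, 0.93, -0.002], [0.93, -0.369, -0.007], [-0.007, 0.0, -1.0]]
force: [1.3, -0.1, 0.4]
opening: 0.0853
```

Emit:
step_arm(plan=[[[0,-3,0],-0.12,1],[[0,-3,0],-0.12,1],[[0,-2,0],-0.12,1],[[2,-2,0],-0.12,1],[[2,0,0],-0.12,1]])

```text
t: 2.28
tool_pos: [0.4395, -0.0841, 0.342]
ee_rot: [[0.843, 0.537, -0.004], [0.537, -0.843, -0.006], [-0.007, 0.003, -1.0]]
force: [0.5, 1.2, 0.4]
opening: 0.0853
```

Emit:
step_arm(plan=[[[2,0,0],-0.12,1],[[2,0,0],-0.12,1],[[2,0,0],0,1],[[0,0,0],0,1],[[0,0,0],0,1]])

```text
t: 2.7
tool_pos: [0.5043, -0.0783, 0.3406]
ee_rot: [[0.949, 0.314, -0.007], [0.314, -0.95, -0.003], [-0.008, 0.001, -1.0]]
force: [-1.5, 0.4, 0.5]
opening: 0.0854
```

Run:
```python
from h import *
d=grab('wrist','w2');o=manip.observe();print(o['t'],o['tool_pos'],o['q'],o['ee_rot'][:,0])
```

```text
2.75 [ 0.5040949  -0.07826258  0.34055887] [-21.98436711  -2.14679848  91.89546606  -0.29078936  90.5517391
 -40.2819868 ] [ 0.94942507  0.31390926 -0.00728103]
```

View pics/w2.png

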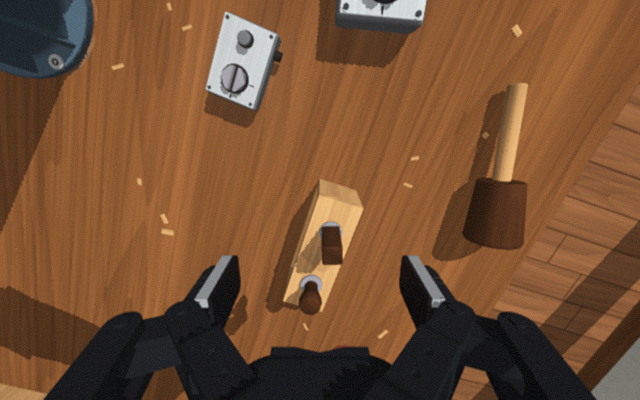

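Run:
```python
from h import *
d=dict(np.load('scene0.npz'));Pi=np.linalg.inv(d['pose'])
for z in(.017,.035,.081,.095,.136,.171):
    c=Pi@[.549,-.171,z,1];p=d['camera_matrix']@c[:3];print(z,(p[:2]/p[2]).round(1))
d3=dict(np.load('w2.npz'))
P=np.array([w(d3,u,v) for v in range(215,275) for u in range(310,350) if d3['range_z'][v,u]>.05])
print(P[:,2].max())
for lo,hi in((.12,.2),(.165,.2)):
    q=P[(P[:,2]>lo)&(P[:,2]<hi)];print(len(q),q.mean(0).round(4),cv2.minAreaRect((q[:,:2]*1000).astype(np.float32)))
i=d3['img'];cv2.imwrite('pics/c4.png',cv2.resize(i[170:320,260:380],None,fx=5,fy=4,interpolation=cv2.INTER_CUBIC))
```

```text
0.017 [244.6 265.2]
0.035 [243.6 261. ]
0.081 [240.9 249.6]
0.095 [240. 246.]
0.136 [237.4 234.9]
0.171 [235.1 224.9]
0.17233931421042126
687 [ 0.5487 -0.1664  0.1589] ((550.765869140625, -171.86700439453125), (26.263996124267578, 27.40926170349121), 19.51781463623047)
401 [ 0.5504 -0.1709  0.1697] ((550.8031616210938, -171.9722442626953), (26.263996124267578, 27.18594741821289), 19.51781463623047)
```

View pics/c4.png

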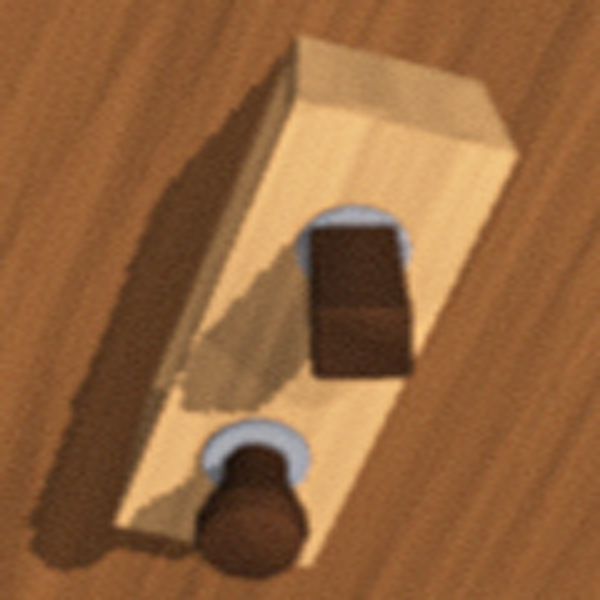

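Two views agree on the handle: centre (0.550, -0.1715), top at 0.171, flats at 19.5°. In c3 the blade strip at scene (245,265) is narrow, so the blade lies along the 19.5° direction. I now align above the handle and go down.

Emit:
step_arm(plan=[[[1.5,-3,0],0.02,1],[[1.5,-3,0],0,1],[[1.2,-2,0],0,1],[[0,0,0],0,1],[[0,0,0],0,1]])

```text
t: 3.17
tool_pos: [0.5444, -0.1552, 0.3416]
ee_rot: [[0.939, 0.344, -0.007], [0.344, -0.939, -0.002], [-0.007, -0.0, -1.0]]
force: [0.4, 0.4, -0.2]
opening: 0.0853
```

Emit:
step_arm(plan=[[[0.5,-1.5,-2],-0.01,1],[[0,0,-3.5],0,1],[[0,0,-3.5],0,1],[[0,0,-2],0,1],[[0,0,0],0,1]])

```text
t: 3.58
tool_pos: [0.5472, -0.1656, 0.2329]
ee_rot: [[0.941, 0.339, 0.0], [0.339, -0.941, -0.005], [-0.001, 0.005, -1.0]]
force: [0.4, 0.8, 0.4]
opening: 0.0853
```

Emit:
step_arm(plan=[[[0.3,-0.6,0],0,1],[[0.0,-0.1,-2],0,1],[[0,0,-2],0,1],[[0,0,-2],0,1],[[0,0,0],0,1]])

```text
t: 4.0
tool_pos: [0.5531, -0.172, 0.1808]
ee_rot: [[0.939, 0.343, 0.01], [0.343, -0.939, -0.011], [0.006, 0.014, -1.0]]
force: [-1.2, 1.1, -0.9]
opening: 0.0851
```

Run:
```python
from h import *
d=grab('wrist','w3');o=manip.observe();print(o['t'],o['tool_pos'],o['force'])
```

```text
4.05 [ 0.55435228 -0.17259815  0.18333292] [-0.35705441  0.95151323  0.44890234]
```

View pics/w3.png

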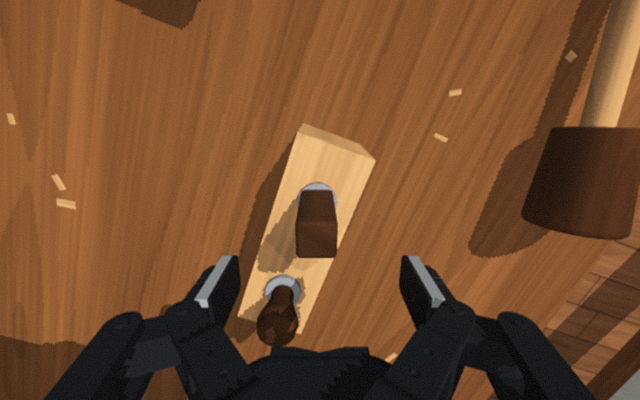

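Run:
```python
from h import *
d3=dict(np.load('w3.npz'))
P=np.array([w(d3,u,v) for v in range(170,270) for u in range(285,345) if d3['range_z'][v,u]>.05])
q=P[(P[:,2]>.163)&(P[:,2]<.2)];print(len(q),q.mean(0).round(4),q[:,2].max(),cv2.minAreaRect((q[:,:2]*1000).astype(np.float32)))
q=P[(P[:,2]>.12)&(P[:,2]<.2)];print(len(q),q.mean(0).round(4),cv2.minAreaRect((q[:,:2]*1000).astype(np.float32)))
Pi=np.linalg.inv(d3['pose'])
for X in([.5544,-.1726,.1833],[.5544,-.1726,.1643],[.55,-.1715,.171],[.55,-.1715,.136]):
    c=Pi@[*X,1];p=d3['camera_matrix']@c[:3];print((p[:2]/p[2]).round(1))
o=manip.observe();print(o['ee_rot'],d3['pose'])
```

```text
1658 [ 0.55   -0.1706  0.1696] 0.1721968600942042 ((550.5514526367188, -172.26846313476562), (26.972803115844727, 27.281003952026367), 19.572778701782227)
2440 [ 0.5488 -0.1673  0.1613] ((550.5496826171875, -172.2693634033203), (26.976192474365234, 27.2807559967041), 19.565885543823242)
[321.8 252.9]
[321.4 238.1]
[315.6 239.4]
[315.9 217.5]
[[ 0.93915652  0.34322378  0.01350816]
 [ 0.34338525 -0.939114   -0.01230672]
 [ 0.00846174  0.01619644 -0.99983302]] [[ 0.93898536  0.32175266  0.12158012  0.52253436]
 [ 0.343898   -0.88477082 -0.31450717 -0.09251963]
 [ 0.00637703  0.33712879 -0.94143694  0.33014817]
 [ 0.          0.          0.          1.        ]]
```

Emit:
step_arm(plan=[[[-0.4,0,0],-0.01,1],[[0,0,-1.5],0,1],[[0,0,-1.5],0,1],[[0,0,-1],0,1],[[0,0,0],0,1]])

```text
t: 4.47
tool_pos: [0.5559, -0.1755, 0.1556]
ee_rot: [[0.943, 0.333, 0.03], [0.333, -0.943, -0.022], [0.021, 0.03, -0.999]]
force: [-0.7, 1.4, 0.5]
opening: 0.0855
```

Emit:
step_arm(plan=[[[0,0,0],0,1],[[0,0,0],0,1],[[0,0,0],0,1],[[0,0,0],0,1],[[0,0,0],0,1]])

```text
t: 4.88
tool_pos: [0.5583, -0.1768, 0.1613]
ee_rot: [[0.943, 0.332, 0.036], [0.333, -0.943, -0.025], [0.025, 0.036, -0.999]]
force: [0.6, -0.6, -0.2]
opening: 0.0856
```

Run:
```python
from h import *
for k in range(3):
    o=manip.observe();print(o['t'],o['tool_pos'],o['q'],o['dq'],o['joint_torque'],o['force'],o['moment'],o['ee_rot'][:,2]);manip.get_image('top')
```

```text
4.8833 [ 0.55825075 -0.17684977  0.16126294] [-29.03043666  13.52620881  95.8053699   -0.28759937  68.17397597
 -48.375311  ] [ 0.08376143 -0.45045274 -0.45783511  0.10769528  0.25032842  0.02271319] [ 2.42708920e-04 -4.55006897e+01 -3.33844042e+01 -2.14642903e-02
 -2.00643023e-01  1.96726091e-04] [ 0.62758357 -0.5916144  -0.21060247] [-0.00664029  0.01801399  0.057228  ] [ 0.03579659 -0.02519652 -0.99904141]
4.9333 [ 0.55833893 -0.17688902  0.16132479] [-29.02896783  13.52615156  95.79806141  -0.2887845   68.16955994
 -48.37302635] [-0.06353014  0.203008    0.20937581 -0.11497357 -0.20097473 -0.05986931] [-1.90007704e-03 -4.50620770e+01 -3.29102576e+01 -2.30388797e-02
 -1.62810422e-01  2.34776862e-04] [-0.82700955 -0.66971409  0.14642353] [0.02118923 0.02816249 0.03621873] [ 0.03596765 -0.02531197 -0.99903235]
4.9833 [ 0.55816227 -0.17680238  0.16102933] [-29.02998161  13.53993914  95.81736092  -0.28876262  68.1638088
 -48.37215   ] [-0.00789024  0.32939802  0.3218394   0.00388859 -0.00396137 -0.05586849] [ 7.68430269e-03 -4.55908191e+01 -3.34360421e+01 -2.11859326e-02
 -1.90836964e-01  4.61611326e-04] [ 0.05752696 -0.04889022 -0.90368638] [0.01584201 0.01377453 0.0141989 ] [ 0.0355507  -0.02508083 -0.9990531 ]
```

Emit:
step_arm(plan=[[[0,0,0],0,1],[[0,0,0],0,1],[[0,0,0],0,1],[[0,0,0],0,1],[[0,0,0],0,1]])

```text
t: 5.45
tool_pos: [0.5577, -0.1766, 0.1604]
ee_rot: [[0.943, 0.332, 0.034], [0.333, -0.943, -0.024], [0.024, 0.034, -0.999]]
force: [0.0, 0.5, -0.3]
opening: 0.0852
```

Emit:
step_arm(plan=[[[0,0,3],0,1],[[0,0,3],0,1],[[0,0,0],0,1],[[0,0,0],0,1],[[0,0,0],0,1]])

```text
t: 5.87
tool_pos: [0.5564, -0.1759, 0.2208]
ee_rot: [[0.943, 0.332, 0.031], [0.333, -0.943, -0.023], [0.022, 0.032, -0.999]]
force: [-0.0, -0.4, 1.2]
opening: 0.0854
```

Emit:
step_arm(plan=[[[0,0,-0.5],0,1],[[0,0,-0.5],0,1],[[0,0,-0.5],0,1],[[0,0,-0.5],0,1],[[0,0,-0.5],0,1]])

```text
t: 6.28
tool_pos: [0.555, -0.1751, 0.1904]
ee_rot: [[0.943, 0.332, 0.027], [0.333, -0.943, -0.02], [0.019, 0.028, -0.999]]
force: [0.4, 0.1, -0.2]
opening: 0.0851
```

Emit:
step_arm(plan=[[[-0.1,0.08,-0.5],0,1],[[-0.1,0.08,-0.5],0,1],[[-0.1,0.08,-0.5],0,1],[[-0.1,0.08,-0.5],0,1],[[0,0,0],0,1]])

```text
t: 6.7
tool_pos: [0.5486, -0.1706, 0.1644]
ee_rot: [[0.943, 0.332, 0.022], [0.333, -0.943, -0.017], [0.015, 0.024, -1.0]]
force: [-0.2, -0.9, -0.7]
opening: 0.0854
```

Emit:
step_arm(plan=[[[0,0,3],0,1],[[0,0,3],0,1],[[0,0,0],0,1],[[0,0,0],0,1],[[0,0,0],0,1]])

```text
t: 7.12
tool_pos: [0.5474, -0.1698, 0.2251]
ee_rot: [[0.943, 0.333, 0.019], [0.333, -0.943, -0.016], [0.013, 0.022, -1.0]]
force: [1.1, -0.0, -0.4]
opening: 0.0855
```

Emit:
step_arm(plan=[[[0,0,-0.8],0,1],[[0,0,-0.8],0,1],[[0,0,-0.8],0,1],[[0,0,-0.8],0,1],[[0,0,-0.8],0,1]])

```text
t: 7.53
tool_pos: [0.5465, -0.1693, 0.1796]
ee_rot: [[0.943, 0.333, 0.018], [0.333, -0.943, -0.015], [0.012, 0.02, -1.0]]
force: [0.5, -0.0, -0.5]
opening: 0.0854
```

Emit:
step_arm(plan=[[[0,0,-0.4],0,1],[[0,0,-0.4],0,1],[[0,0,-0.4],0,1],[[0,0,-0.3],0,1],[[0,0,0],0,1]])

```text
t: 7.95
tool_pos: [0.544, -0.168, 0.1577]
ee_rot: [[0.943, 0.333, 0.011], [0.333, -0.943, -0.011], [0.006, 0.014, -1.0]]
force: [-1.0, -0.0, -0.2]
opening: 0.0854
```

Emit:
step_arm(plan=[[[0.2,-0.1,-0.4],0,1],[[0.2,-0.1,-0.4],0,1],[[0.2,-0.1,-0.4],0,1],[[0,0,-0.4],0,1],[[0,0,-0.2],0,1]])

```text
t: 8.37
tool_pos: [0.5519, -0.1721, 0.1397]
ee_rot: [[0.943, 0.333, 0.014], [0.333, -0.943, -0.013], [0.009, 0.017, -1.0]]
force: [0.3, 0.2, -0.1]
opening: 0.0855
```

Emit:
step_arm(plan=[[[0,0,0],0,1],[[0,0,0],0,1],[[0,0,0],0,1],[[0,0,0],0,1],[[0,0,0],0,1]])

```text
t: 8.78
tool_pos: [0.5518, -0.172, 0.1392]
ee_rot: [[0.943, 0.333, 0.013], [0.333, -0.943, -0.013], [0.008, 0.016, -1.0]]
force: [0.5, 0.3, -0.2]
opening: 0.0853
```

Emit:
step_arm(plan=[[[-0.1,0,0],0,0.2],[[0,0,0],0,0],[[0,0,0],0,-0.2],[[0,0,0],0,-0.4],[[0,0,0],0,-1]], squeeze=60)

```text
t: 9.2
tool_pos: [0.551, -0.1721, 0.1401]
ee_rot: [[0.943, 0.333, 0.014], [0.333, -0.943, -0.013], [0.009, 0.017, -1.0]]
force: [-3.1, 2.9, 27.8]
opening: 0.0263
```

Emit:
step_arm(plan=[[[0,0,0],0,-1],[[0,0,0],0,-1],[[0,0,0],0,-1],[[0,0,0],0,-1],[[0,0,0],0,-1]])

```text
t: 9.62
tool_pos: [0.5511, -0.1722, 0.1402]
ee_rot: [[0.943, 0.333, 0.015], [0.333, -0.943, -0.013], [0.009, 0.018, -1.0]]
force: [0.9, -0.4, 0.4]
opening: 0.026
```

Run:
```python
from h import *
d=grab('wrist','w4');o=manip.observe();print(o['t'],o['tool_pos'],o['force'],o['opening'],o['ee_rot'])
```

```text
9.6667 [ 0.55107233 -0.17216914  0.14020584] [ 0.75274682  0.40690373 -0.23914188] 0.025704710020831707 [[ 0.9429572   0.33259677  0.01452923]
 [ 0.33278622 -0.94290619 -0.01346289]
 [ 0.00922199  0.01753005 -0.99980381]]
```

View pics/w4.png

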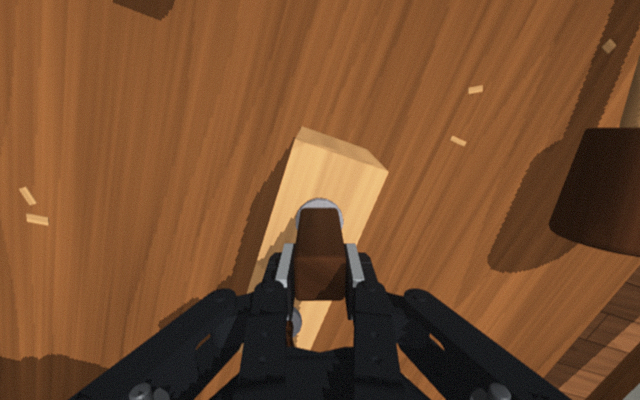

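Emit:
step_arm(plan=[[[0,0,0.5],0,-1],[[0,0,1],0,-1],[[0,0,1],0,-1],[[0,0,1],0,-1],[[0,0,1],0,-1]])

```text
t: 10.08
tool_pos: [0.549, -0.171, 0.1862]
ee_rot: [[0.943, 0.333, 0.009], [0.333, -0.943, -0.01], [0.005, 0.013, -1.0]]
force: [0.6, -0.0, -1.1]
opening: 0.0259
```

Emit:
step_arm(plan=[[[0,0,1.2],0,-1],[[0,0,1.2],0,-1],[[0,0,1.2],0,-1],[[0,0,1.2],0,-1],[[0,0,0.8],0,-1]])

```text
t: 10.5
tool_pos: [0.55, -0.1715, 0.2517]
ee_rot: [[0.943, 0.333, 0.014], [0.333, -0.943, -0.013], [0.009, 0.017, -1.0]]
force: [0.1, 0.3, -1.2]
opening: 0.0259
```

Emit:
step_arm(plan=[[[0,0,0.5],0,-1],[[0,0,0.3],0,-1],[[0,0,0],0,-1],[[0,0,0],0,-1],[[0,0,0],0,-1]])

```text
t: 10.92
tool_pos: [0.551, -0.172, 0.2642]
ee_rot: [[0.943, 0.333, 0.019], [0.333, -0.943, -0.016], [0.013, 0.021, -1.0]]
force: [-0.3, -1.0, -1.0]
opening: 0.0259
```

Run:
```python
from h import *
d=grab('scene','s5');o=manip.observe();print(o['t'],o['tool_pos'],o['force'],o['opening'],o['ee_rot'])
i=d['img'];cv2.imwrite('pics/c5.png',cv2.resize(i[150:300,150:310],None,fx=4,fy=4,interpolation=cv2.INTER_CUBIC))
```

```text
10.9667 [ 0.55082893 -0.17191702  0.26390227] [ 0.09405183  0.13097484 -2.25194622] 0.025921962422897963 [[ 0.94286829  0.33263797  0.01874503]
 [ 0.33293303 -0.94281969 -0.01570413]
 [ 0.01244939  0.02104776 -0.99970096]]
```

View pics/c5.png

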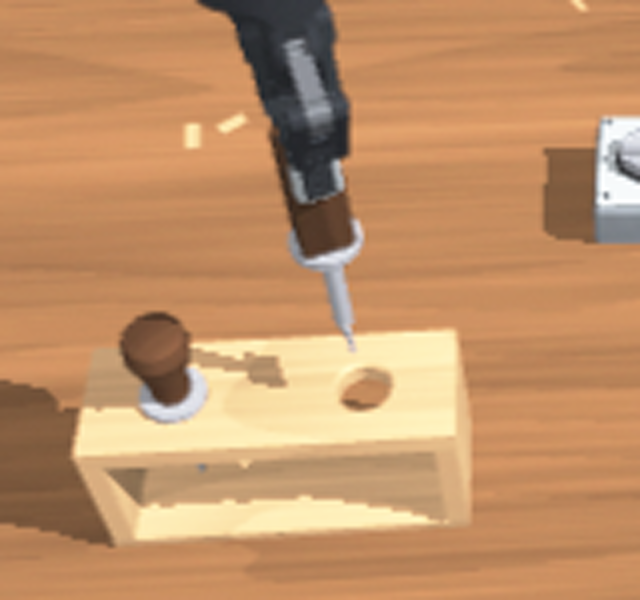

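The lifted driver's blade tip is at about crop (352,348) and appears edge-on, so the blade is parallel to the jaw axis, and it is clear of the hole at crop (367,388). I now carry it to the slot while turning about +81°.

Emit:
step_arm(plan=[[[0,1,0],0.1,-1],[[0,2,0],0.115,-1],[[0,2,0],0.115,-1],[[0,2,0],0.115,-1],[[0,2,0],0.115,-1]])

```text
t: 11.38
tool_pos: [0.5487, -0.0826, 0.2594]
ee_rot: [[0.61, 0.792, 0.018], [0.792, -0.611, -0.003], [0.008, 0.016, -1.0]]
force: [-0.9, 0.1, -1.4]
opening: 0.0259
```

Emit:
step_arm(plan=[[[0,2,0],0.115,-1],[[0,2,0],0.115,-1],[[-0.5,2,0],0.115,-1],[[-0.5,2,0],0.115,-1],[[-0.5,2,0],0.115,-1]])

```text
t: 11.8
tool_pos: [0.5313, 0.0224, 0.2549]
ee_rot: [[0.053, 0.999, 0.009], [0.999, -0.053, 0.008], [0.008, 0.009, -1.0]]
force: [-0.3, -0.3, -0.3]
opening: 0.0259
```

Emit:
step_arm(plan=[[[-0.5,2,0],0.1,-1],[[-0.5,2,0],0.05,-1],[[0,1,0],0,-1],[[0,0,0],0,-1],[[0,0,0],0,-1]])

```text
t: 12.22
tool_pos: [0.518, 0.0782, 0.2514]
ee_rot: [[-0.112, 0.994, 0.001], [0.994, 0.112, 0.01], [0.01, 0.002, -1.0]]
force: [0.3, -0.7, -1.2]
opening: 0.0257
```

Run:
```python
from h import *
d=grab('wrist','w6');o=manip.observe();print(o['t'],o['tool_pos'])
```

```text
12.2667 [0.51811606 0.07795818 0.25143272]
```

View pics/w6.png

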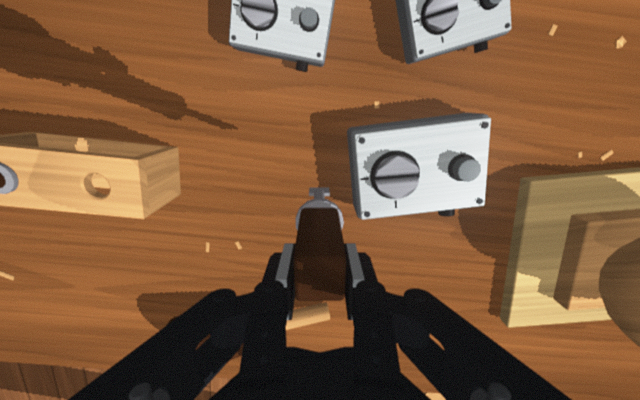

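Run:
```python
from h import *
i=cv2.imread('pics/w6.png');a=cv2.resize(i[105:225,345:495],None,fx=5,fy=5,interpolation=cv2.INTER_CUBIC)
cv2.imwrite('pics/c6.png',a)
i=cv2.imread('pics/top0.png');cv2.imwrite('pics/c7.png',cv2.resize(i[155:210,220:290],None,fx=10,fy=10,interpolation=cv2.INTER_CUBIC))
```

```text
(no output)
```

View pics/c6.png

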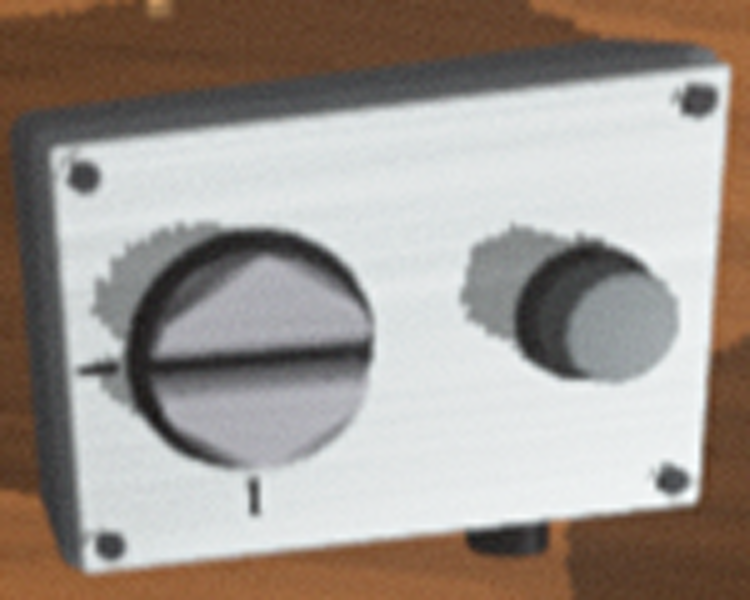

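View pics/c7.png

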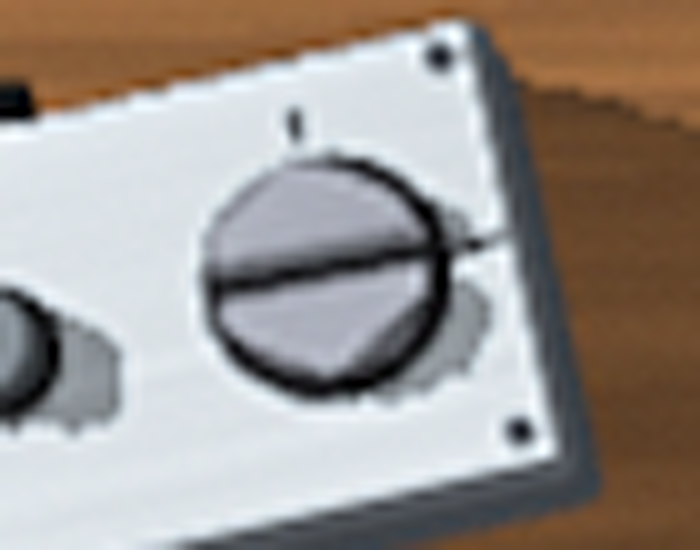

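Run:
```python
from h import *
L=[('w6',345,105,5,(150,367),(370,350)),('w1',265,170,6,(148,304),(340,312)),('top0',220,155,10,(215,287),(435,250))]
for n,x,y,k,a,b in L:
    d=dict(np.load(n+'.npz'));f=lambda p,z:w(d,x+p[0]/k,y+p[1]/k,z)
    m=(np.array(a)+b)/2
    for z in(.067,.071):
        e=f(b,z)-f(a,z);print(n,z,f(m,z).round(4),(np.degrees(np.arctan2(e[1],e[0]))%180).round(1),np.linalg.norm(e).round(4))
d=dict(np.load('w6.npz'))
f=lambda p:w(d,345+p[0]/5,105+p[1]/5,.06)
e=f((697,99))-f((84,176));print(np.degrees(np.arctan2(e[1],e[0])))
e=f((671,479))-f((108,545));print(np.degrees(np.arctan2(e[1],e[0])))
# tip
print(d['pose'][:3,3])
c=np.linalg.inv(d['pose'])@[.518,.078,.128,1];p=d['camera_matrix']@c[:3];print('pred tip px',p[:2]/p[2])
i=d['img'];cv2.imwrite('pics/c8.png',cv2.resize(i[175:235,280:360],None,fx=9,fy=9,interpolation=cv2.INTER_CUBIC))
```

```text
w6 0.067 [0.5089 0.1743 0.067 ] 100.9 0.054
w6 0.071 [0.508  0.1731 0.071 ] 100.9 0.0533
w1 0.067 [0.509 0.174 0.067] 100.5 0.0526
w1 0.071 [0.5073 0.1738 0.071 ] 100.5 0.0522
top0 0.067 [0.5054 0.1711 0.067 ] 99.8 0.0539
top0 0.071 [0.5046 0.1703 0.071 ] 99.8 0.0537
103.48200623798787
103.46223895376357
[0.43451405 0.0665777  0.40174924]
pred tip px [318.57682018 190.12383963]
```

View pics/c8.png

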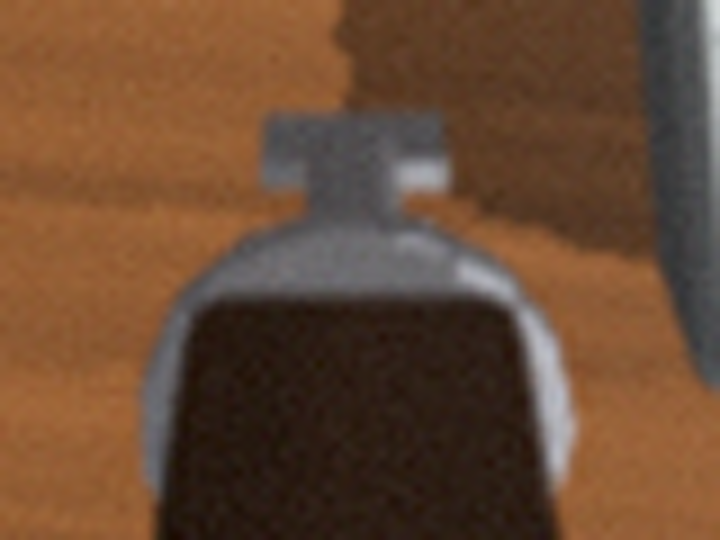

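Emit:
step_arm(plan=[[[-0.2,2,0],0.025,-1],[[-0.2,2,0],0.025,-1],[[-0.2,2,0],0.025,-1],[[0,2,0],0,-1],[[0,1,0],0,-1]])

```text
t: 12.68
tool_pos: [0.5147, 0.1626, 0.2507]
ee_rot: [[-0.172, 0.985, 0.001], [0.985, 0.172, 0.007], [0.007, 0.002, -1.0]]
force: [-0.1, 0.3, -1.7]
opening: 0.0258
```

Emit:
step_arm(plan=[[[0,0,-0.5],0,-1],[[0,0,-0.5],0,-1],[[0,0,-0.5],0,-1],[[0,0,-0.5],0,-1],[[0,0,0],0,-1]])

```text
t: 13.1
tool_pos: [0.5158, 0.1593, 0.2277]
ee_rot: [[-0.168, 0.986, -0.0], [0.986, 0.168, 0.005], [0.005, 0.001, -1.0]]
force: [-0.9, -0.0, -1.2]
opening: 0.0259
```

Emit:
step_arm(plan=[[[-0.15,0.4,-0.3],0.01,-1],[[-0.15,0.4,-0.3],0.01,-1],[[-0.15,0.4,0],0,-1],[[-0.1,0.3,0],0,-1],[[0,0,0],0,-1]])

```text
t: 13.52
tool_pos: [0.5096, 0.1737, 0.2203]
ee_rot: [[-0.187, 0.982, -0.002], [0.982, 0.187, 0.005], [0.005, -0.001, -1.0]]
force: [-0.4, 0.3, -0.9]
opening: 0.026
```

Run:
```python
from h import *
d=grab('wrist','w9');o=manip.observe();print(o['t'],o['tool_pos'],o['ee_rot'])
i=d['img'];cv2.imwrite('pics/c9.png',cv2.resize(i[130:250,240:400],None,fx=5,fy=5,interpolation=cv2.INTER_CUBIC))
d=grab('scene','s9');i=d['img'];cv2.imwrite('pics/c10.png',cv2.resize(i[150:280,330:470],None,fx=4,fy=4,interpolation=cv2.INTER_CUBIC))
```

```text
13.5667 [0.50975385 0.1735862  0.220396  ] [[-1.86646772e-01  9.82425680e-01 -1.66338529e-03]
 [ 9.82413471e-01  1.86652831e-01  4.94894534e-03]
 [ 5.17244656e-03 -7.10427447e-04 -9.99986370e-01]]
```

View pics/c9.png

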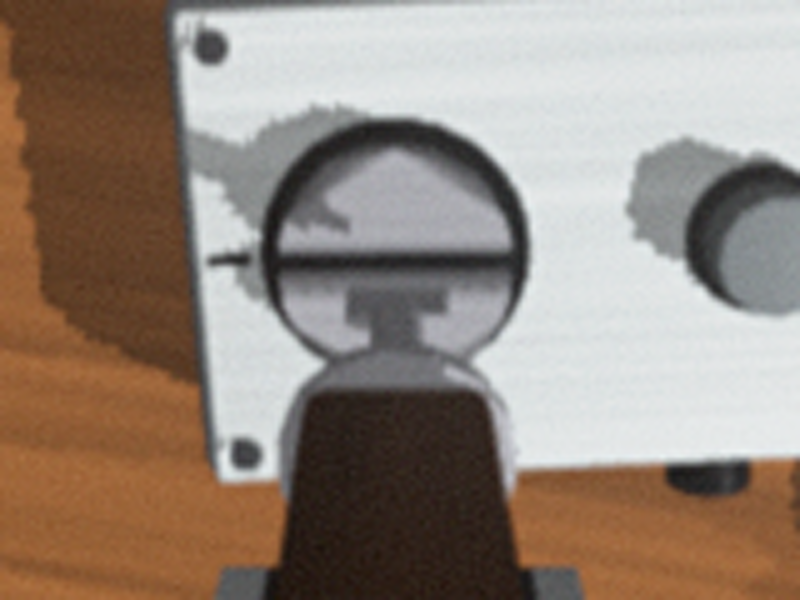

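View pics/c10.png

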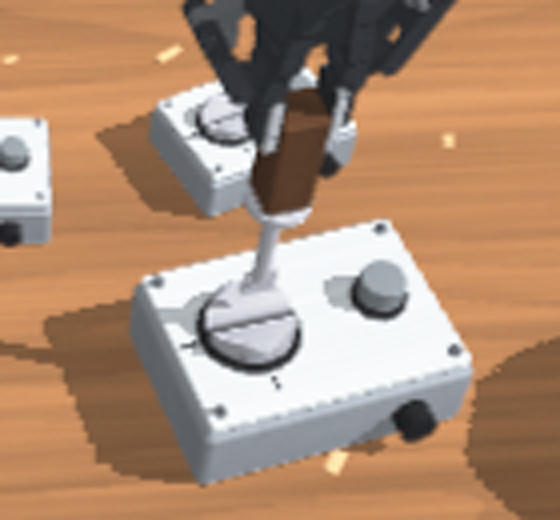

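Run:
```python
from h import *
d=dict(np.load('w9.npz'))
print(w(d,240+395/5,130+290/5,.097), [w(d,240+396/5,130+262/5,z).round(4) for z in(.067,.071)])
# rotor outline: left 265,right 527, top 120 incl dark side
print(w(d,319.,182.,None),w(d,319,188))
d=dict(np.load('s9.npz'))
c=np.linalg.inv(d['pose'])
for X in([.5097,.1736,.097],[.508,.1736,.069]):
    q=c@[*X,1];p=d['camera_matrix']@q[:3];print(p[:2]/p[2],((p[:2]/p[2])-[330,150])*4)
```

```text
[0.50690752 0.17286579 0.097     ] [array([0.5092, 0.1736, 0.067 ]), array([0.5081, 0.1734, 0.071 ])]
[0.50984563 0.17356225 0.0628631 ] [0.5056219  0.17260356 0.10143559]
[393.66079474 223.40535557] [254.64317897 293.62142227]
[391.91809984 230.16231069] [247.67239934 320.64924276]
```

Emit:
step_arm(plan=[[[0.1,0,-0.4],0,-1],[[0.05,0,-0.4],0,-1],[[0,0,-0.4],0,-1],[[0,0,-0.3],0,-1],[[0,0,0],0,-1]])

```text
t: 14.03
tool_pos: [0.5121, 0.1734, 0.2046]
ee_rot: [[-0.187, 0.982, 0.0], [0.982, 0.187, 0.005], [0.005, 0.001, -1.0]]
force: [-0.3, 0.8, -1.2]
opening: 0.026
```

Emit:
step_arm(plan=[[[-0.1,0,-0.3],0,-1],[[0,0,-0.3],0,-1],[[0,0,-0.3],0,-1],[[0,0,-0.2],0,-1],[[0,0,0],0,-1]])

```text
t: 14.45
tool_pos: [0.5107, 0.1731, 0.1918]
ee_rot: [[-0.186, 0.982, -0.001], [0.982, 0.186, 0.005], [0.005, -0.0, -1.0]]
force: [-0.3, 0.6, -1.1]
opening: 0.0259
```

Emit:
step_arm(plan=[[[0,0,-0.2],0,-1],[[0,0,-0.2],0,-1],[[0,0,0],0,-1],[[0,0,0],0,-1],[[0,0,0],0,-1]])

```text
t: 14.87
tool_pos: [0.5108, 0.1731, 0.1875]
ee_rot: [[-0.186, 0.982, -0.001], [0.982, 0.186, 0.005], [0.005, 0.0, -1.0]]
force: [0.8, -0.8, -1.0]
opening: 0.0259
```

Run:
```python
from h import *
d=grab('wrist','w11');o=manip.observe();print(o['t'],o['tool_pos'],o['force'],o['moment'])
i=d['img'];a=cv2.resize(i[130:250,260:380],None,fx=3.3,fy=3.3,interpolation=cv2.INTER_CUBIC)
d=grab('scene','s11');i=d['img'];b=cv2.resize(i[160:280,330:450],None,fx=3.3,fy=3.3,interpolation=cv2.INTER_CUBIC)
cv2.imwrite('pics/c11.png',np.hstack([a,b]))
```

```text
14.9167 [0.51086891 0.17313226 0.18755639] [-0.23710922  0.01444141  0.25549107] [ 0.00799642 -0.0215404  -0.0132617 ]
```

View pics/c11.png

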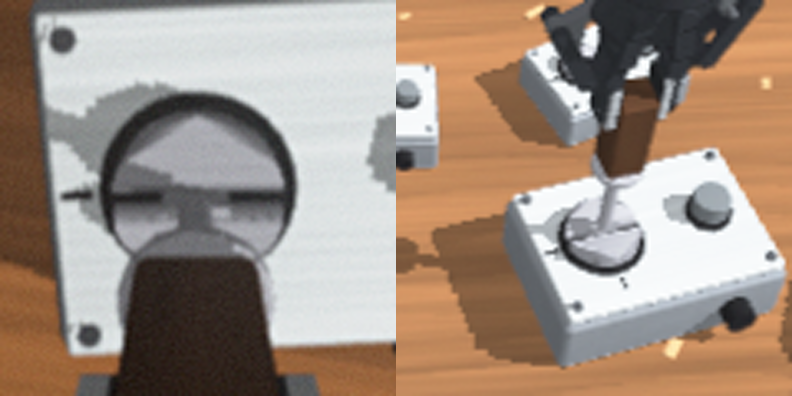

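Emit:
step_arm(plan=[[[0,0,0],-0.04,-1],[[0,0,0],-0.06,-1],[[0,0,0],-0.06,-1],[[0,0,0],-0.06,-1],[[0,0,0],-0.06,-1]])

```text
t: 15.38
tool_pos: [0.5107, 0.173, 0.1879]
ee_rot: [[0.102, 0.995, 0.0], [0.995, -0.102, 0.004], [0.004, 0.0, -1.0]]
force: [-0.6, -0.4, -2.2]
opening: 0.0261
```

Emit:
step_arm(plan=[[[0,0,0],-0.08,-1],[[0,0,0],-0.08,-1],[[0,0,0],-0.08,-1],[[0,0,0],-0.08,-1],[[0,0,0],-0.08,-1]])

```text
t: 15.8
tool_pos: [0.5103, 0.1724, 0.1878]
ee_rot: [[0.498, 0.867, 0.001], [0.867, -0.498, 0.002], [0.002, -0.0, -1.0]]
force: [-0.4, -0.8, -0.5]
opening: 0.0257
```

Emit:
step_arm(plan=[[[0,0,0],-0.08,-1],[[0,0,0],-0.08,-1],[[0,0,0],-0.08,-1],[[0,0,0],-0.08,-1],[[0,0,0],-0.08,-1]])

```text
t: 16.22
tool_pos: [0.5099, 0.172, 0.1879]
ee_rot: [[0.808, 0.589, 0.001], [0.589, -0.808, 0.0], [0.001, 0.0, -1.0]]
force: [-0.5, -0.1, -1.2]
opening: 0.0258
```

Emit:
step_arm(plan=[[[0,0,0],-0.08,-1],[[0,0,0],-0.08,-1],[[0,0,0],-0.08,-1],[[0,0,0],-0.08,-1],[[0,0,0],-0.06,-1]])

```text
t: 16.63
tool_pos: [0.5093, 0.1718, 0.1879]
ee_rot: [[0.974, 0.228, -0.0], [0.228, -0.974, -0.001], [-0.0, 0.001, -1.0]]
force: [1.3, -0.9, -1.7]
opening: 0.0259
```

Emit:
step_arm(plan=[[[0,0,0],-0.04,-1],[[0,0,0],-0.03,-1],[[0,0,0],-0.03,-1],[[0,0,0],0,-1],[[0,0,0],0,-1]])

```text
t: 17.05
tool_pos: [0.5092, 0.1718, 0.1879]
ee_rot: [[0.992, 0.123, -0.0], [0.123, -0.992, -0.001], [-0.001, 0.001, -1.0]]
force: [0.6, 0.3, -1.9]
opening: 0.0258
```

Run:
```python
from h import *
o=manip.observe();print(o['t'],o['tool_pos'],o['ee_rot'],o['force'],o['moment'])
d=grab('wrist','w12');i=d['img'];a=cv2.resize(i[120:260,240:400],None,fx=2.5,fy=2.5,interpolation=cv2.INTER_CUBIC)
d=grab('scene','s12');i=d['img'];b=cv2.resize(i[160:280,350:450],None,fx=350/120,fy=350/120,interpolation=cv2.INTER_CUBIC)
cv2.imwrite('pics/c12.png',np.hstack([a,b]))
```

```text
17.05 [0.50917491 0.17179329 0.18788889] [[ 9.92387472e-01  1.23154030e-01 -4.35235973e-04]
 [ 1.23153660e-01 -9.92387297e-01 -7.93161681e-04]
 [-5.29603708e-04  7.33522813e-04 -9.99999591e-01]] [ 0.58311812  0.29316693 -1.89858692] [ 0.00410332 -0.01799868  0.07691568]
```

View pics/c12.png

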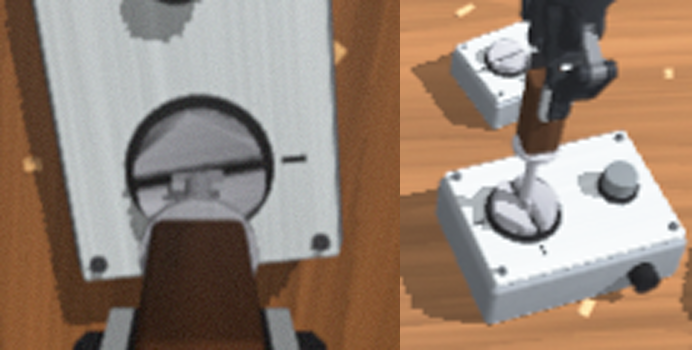

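Emit:
step_arm(plan=[[[0,0,0],-0.03,-1],[[0,0,0],-0.03,-1],[[0,0,0],-0.03,-1],[[0,0,0],0,-1],[[0,0,0],0,-1]])

```text
t: 17.57
tool_pos: [0.509, 0.1718, 0.1879]
ee_rot: [[0.999, 0.034, -0.001], [0.034, -0.999, -0.001], [-0.001, 0.001, -1.0]]
force: [-0.8, 1.3, -1.6]
opening: 0.0258
```

Run:
```python
from h import *
d=dict(np.load('w12.npz'))
f=lambda x,y:w(d,240+x/2.5,120+y/2.5,.07)
e=f(265,163)-f(137,185);print(np.degrees(np.arctan2(e[1],e[0])))
o=manip.observe();print(o['t'],o['tool_pos'],o['ee_rot'],o['force'],o['moment'])
d=grab('wrist','w13');i=d['img'];a=cv2.resize(i[120:260,240:400],None,fx=4,fy=4,interpolation=cv2.INTER_CUBIC)
cv2.imwrite('pics/c13.png',a)
```

```text
17.290347703400986
17.5667 [0.50902723 0.17177494 0.18785778] [[ 9.99428916e-01  3.37796859e-02 -8.79657593e-04]
 [ 3.37789737e-02 -9.99428997e-01 -8.12348431e-04]
 [-9.06596181e-04  7.82170581e-04 -9.99999283e-01]] [-0.77210125  1.3165998  -1.60289462] [0.02504437 0.01268201 0.0026956 ]
```

View pics/c13.png

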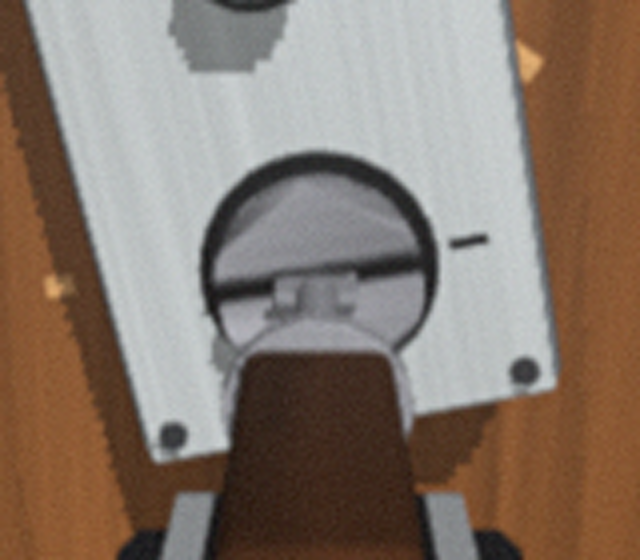

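Run:
```python
from h import *
d=dict(np.load('w13.npz'))
f=lambda x,y,z=.07:w(d,240+x/4,120+y/4,z)
e=f(425,262)-f(218,292);print(np.degrees(np.arctan2(e[1],e[0])))
e=f(524,370,.06)-f(173,436,.06);print('box across',np.degrees(np.arctan2(e[1],e[0])))
```

```text
10.587238626417248
box across 13.54007885505431
```

The slot now lies at 10.6° and the box across direction is 13.5°, so the selector is at about 1.62, its stop. I relieve the blade by +0.1 rad, which is within the slack, and lift out.

Emit:
step_arm(plan=[[[0,0,0],0.05,-1],[[0,0,0],0.05,-1],[[0,0,0.2],0,-1],[[0,0,0.5],0,-1],[[0,0,0.8],0,-1]])

```text
t: 18.03
tool_pos: [0.5082, 0.1717, 0.2024]
ee_rot: [[0.99, 0.138, -0.003], [0.138, -0.99, -0.001], [-0.004, 0.001, -1.0]]
force: [-0.8, -0.1, -0.6]
opening: 0.0261
```

Emit:
step_arm(plan=[[[0,0,1],0,-1],[[0,0,1],0,-1],[[0,0,1],0,-1],[[0,0,1],0,-1],[[0,0,0.5],0,-1]])

```text
t: 18.45
tool_pos: [0.5093, 0.1718, 0.2551]
ee_rot: [[0.991, 0.136, 0.001], [0.136, -0.991, -0.001], [0.001, 0.001, -1.0]]
force: [0.6, -0.3, -1.2]
opening: 0.0255
```

Emit:
step_arm(plan=[[[0,0,0.5],0,-1],[[0,-0.5,0],0,-1],[[0,-1.5,0],0.03,-1],[[0.2,-2,0],0.03,-1],[[0.2,-2,0],0.03,-1]])

```text
t: 18.87
tool_pos: [0.5137, 0.1129, 0.2636]
ee_rot: [[0.972, 0.233, 0.005], [0.233, -0.972, 0.002], [0.005, -0.0, -1.0]]
force: [0.2, -0.0, -1.5]
opening: 0.0257
```

Run:
```python
from h import *
o=manip.observe();print(o['t'],o['tool_pos'],o['ee_rot'],o['force'],o['moment'])
d=grab('wrist','w14')
d=grab('scene','s14');i=d['img'];a=cv2.resize(i[160:300,150:470],None,fx=2.5,fy=2.5,interpolation=cv2.INTER_CUBIC)
cv2.imwrite('pics/c14.png',a)
```

```text
18.8667 [0.51365346 0.11288705 0.26358383] [[ 9.72470089e-01  2.32969964e-01  5.18872721e-03]
 [ 2.32964779e-01 -9.72483872e-01  1.59065980e-03]
 [ 5.41652949e-03 -3.38078387e-04 -9.99985273e-01]] [ 0.20903501 -0.01152539 -1.52994467] [-0.01630448 -0.02536699  0.01636045]
```

View pics/c14.png

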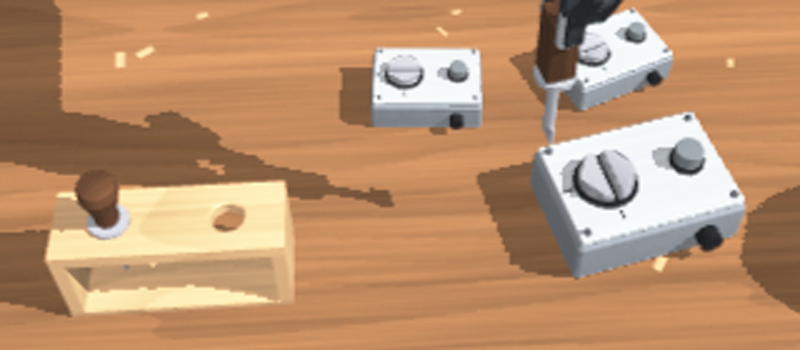

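View pics/w14.png

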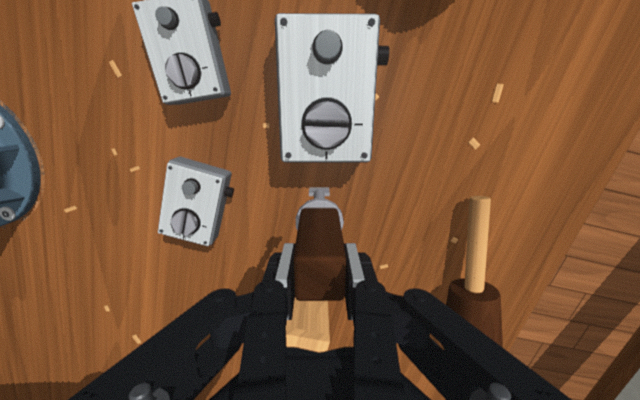

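The pictures show the slot lying across the box at wrist (327,123), the hole empty at c14 (229,217), and the awl standing. I now carry the driver back.

Run:
```python
from h import *
d=dict(np.load('s14.npz'));i=d['img'];a=cv2.resize(i[225:265,215:270],None,fx=10,fy=10,interpolation=cv2.INTER_CUBIC)
d6=dict(np.load('w6.npz'));b=cv2.resize(d6['img'][150:220,60:130],None,fx=5.714,fy=5.714,interpolation=cv2.INTER_CUBIC)
cv2.imwrite('pics/c15.png',np.hstack([a,b[:400,:240]]))
```

```text
(no output)
```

View pics/c15.png

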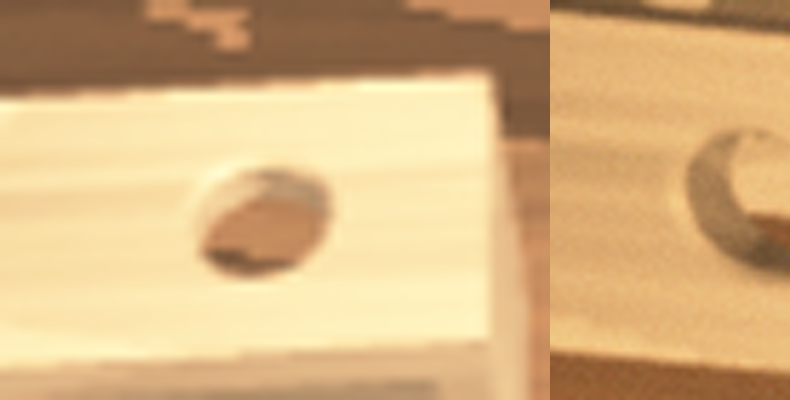

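Emit:
step_arm(plan=[[[0.2,-2,0],0.03,-1],[[0.2,-2,0],0.03,-1],[[0.3,-2,0],0.02,-1],[[0.3,-2,0],0,-1],[[0.3,-2,0],0,-1]])

```text
t: 19.38
tool_pos: [0.5253, 0.0115, 0.2618]
ee_rot: [[0.951, 0.31, 0.001], [0.31, -0.951, 0.005], [0.003, -0.004, -1.0]]
force: [0.2, -0.3, -0.7]
opening: 0.0259
```

Emit:
step_arm(plan=[[[0.3,-2,0],0,-1],[[0.3,-2,0],0,-1],[[0.3,-2,0],0,-1],[[0.3,-1.5,0],0,-1],[[0,-1,0],0,-1]])

```text
t: 19.8
tool_pos: [0.5368, -0.0773, 0.2598]
ee_rot: [[0.952, 0.306, -0.002], [0.306, -0.952, 0.006], [0.001, -0.007, -1.0]]
force: [-0.6, -0.2, -1.6]
opening: 0.0261
```

Run:
```python
from h import *
d=dict(np.load('s14.npz'));print(w(d,241.4,247.1,.095))
d=dict(np.load('w6.npz'));cv2.imwrite('pics/c16.png',cv2.resize(d['img'][160:210,70:130],None,fx=8,fy=8,interpolation=cv2.INTER_CUBIC))
```

```text
[ 0.55204206 -0.16791285  0.095     ]
```

View pics/c16.png

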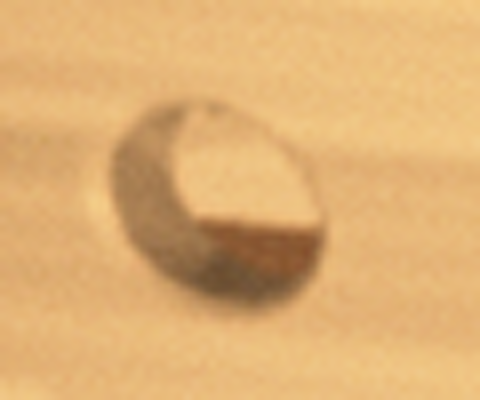

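Emit:
step_arm(plan=[[[0.2,-1.5,0],0.015,-1],[[0.3,-2,0],0.01,-1],[[0.3,-2,0],0,-1],[[0.3,-1,0],0,-1],[[0.0,-0.5,0],0,-1]])

```text
t: 20.22
tool_pos: [0.5472, -0.1488, 0.2581]
ee_rot: [[0.944, 0.329, -0.005], [0.329, -0.944, 0.01], [-0.001, -0.011, -1.0]]
force: [0.6, -0.0, -0.9]
opening: 0.0256
```

Run:
```python
from h import *
d=dict(np.load('w6.npz'));print('hole w6',w(d,97.3,185.3,.095))
Rg=np.array([[ 0.9429572,0.33259677,0.01452923],[0.33278622,-0.94290619,-0.01346289],[0.00922199,0.01753005,-0.99980381]])
o=manip.observe();R=o['ee_rot'];print(o['tool_pos'],'tip',o['tool_pos']+R@Rg.T@[-.0006,.0002,-.123],'axis',R@Rg.T@[0,0,1])
d=grab('wrist','w17')
cv2.imwrite('pics/w17b.png',cv2.resize(d['img'][130:310,220:420],None,fx=3,fy=3,interpolation=cv2.INTER_CUBIC))
d=grab('scene','s17');i=d['img'];a=cv2.resize(i[160:290,180:300],None,fx=4.5,fy=4.5,interpolation=cv2.INTER_CUBIC)
cv2.imwrite('pics/c17.png',a)
```

```text
hole w6 [ 0.54965373 -0.16852387  0.095     ]
[ 0.54715151 -0.14880152  0.25805195] tip [ 0.54419433 -0.14576442  0.13512339] axis [ 0.01917177 -0.02304808  0.99955052]
```

View pics/c17.png

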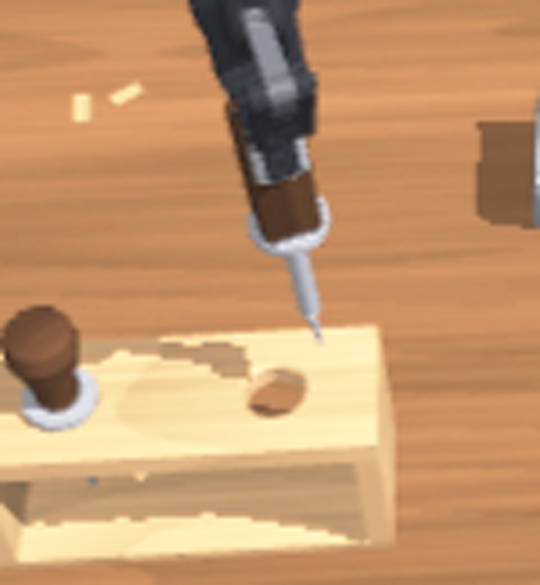

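View pics/w17b.png

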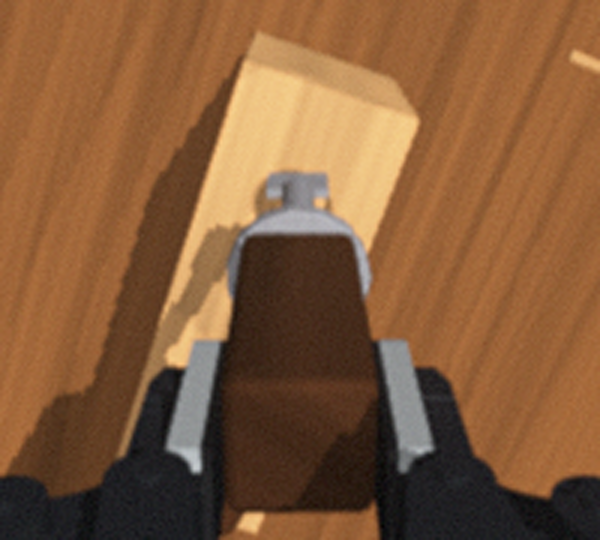

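Emit:
step_arm(plan=[[[0.2,-0.7,0],0,-1],[[0.2,-0.7,-0.2],0,-1],[[0.2,-0.6,-0.3],0,-1],[[0,-0.3,-0.3],0,-1],[[0,0,-0.3],0,-1]])

```text
t: 20.73
tool_pos: [0.5538, -0.17, 0.2469]
ee_rot: [[0.943, 0.332, -0.004], [0.332, -0.943, 0.01], [-0.0, -0.011, -1.0]]
force: [0.1, 0.7, -2.2]
opening: 0.0258
```

```bash
cat > tip.py <<'E'
from h import *
Rg=np.array([[ 0.9429572,0.33259677,0.01452923],[0.33278622,-0.94290619,-0.01346289],[0.00922199,0.01753005,-0.99980381]])
o=manip.observe();R=o['ee_rot'];print(o['t'],o['tool_pos'],'tip',o['tool_pos']+R@Rg.T@[-.0006,.0002,-.123],'axis',R@Rg.T@[0,0,1],o['force'])
E
python3 tip.py
```

```text
20.7333 [ 0.55375447 -0.16996166  0.24685479] tip [ 0.55086882 -0.16684058  0.12392663] axis [ 0.01858455 -0.02374755  0.99954523] [ 0.12061533  0.65157662 -2.20588266]
```

Tip x is good. I need y -0.3 cm, then a slow descent.

Emit:
step_arm(plan=[[[0,-0.15,-0.4],0,-1],[[0,-0.1,-0.4],0,-1],[[0,0,-0.4],0,-1],[[0,0,-0.3],0,-1],[[0,0,0],0,-1]])

```text
t: 21.15
tool_pos: [0.5529, -0.1717, 0.2285]
ee_rot: [[0.943, 0.332, -0.007], [0.333, -0.943, 0.012], [-0.002, -0.014, -1.0]]
force: [-1.5, 0.4, -0.6]
opening: 0.0257
```

```bash
python3 tip.py
python3 - <<'E'
from h import *
d=grab('wrist','w18')
a=cv2.resize(d['img'][150:230,270:370],None,fx=4,fy=4,interpolation=cv2.INTER_CUBIC)
d=grab('scene','s18');i=d['img'];b=cv2.resize(i[200:280,190:290],None,fx=4,fy=4,interpolation=cv2.INTER_CUBIC)
cv2.imwrite('pics/c18.png',np.hstack([a,b]))
E
```

```text
21.15 [ 0.5529151  -0.17168314  0.22846272] tip [ 0.54972195 -0.16834494  0.10554787] axis [ 0.02108442 -0.02551468  0.99945208] [-1.48430491  0.41351498 -0.56659926]
```

View pics/c18.png

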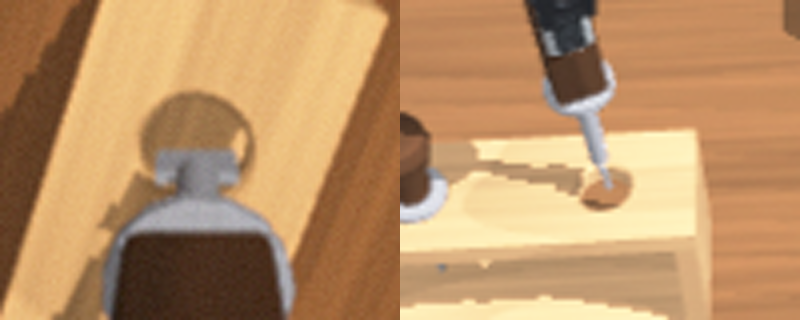

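Emit:
step_arm(plan=[[[0,0,-0.5],0,-1],[[0,0,-0.5],0,-1],[[0,0,-0.5],0,-1],[[0,0,-0.5],0,-1],[[0,0,-0.4],0,-1]])

```text
t: 21.67
tool_pos: [0.5542, -0.172, 0.2049]
ee_rot: [[0.943, 0.333, -0.003], [0.333, -0.943, 0.01], [0.001, -0.01, -1.0]]
force: [-0.1, -0.1, -1.8]
opening: 0.026
```

```bash
python3 tip.py
```

```text
21.6667 [ 0.55416431 -0.17201236  0.20485662] tip [ 0.551451   -0.16893441  0.08192345] axis [ 0.01718198 -0.02340063  0.99957851] [-0.05136788 -0.10962481 -1.84696683]
```

In the hole, with no contact. I continue down.

Emit:
step_arm(plan=[[[0,0,-0.7],0,-1],[[0,0,-0.7],0,-1],[[0,0,-0.7],0,-1],[[0,0,-0.7],0,-1],[[0,0,-0.5],0,-1]])

```text
t: 22.08
tool_pos: [0.5538, -0.1719, 0.1678]
ee_rot: [[0.943, 0.333, -0.003], [0.333, -0.943, 0.01], [0.0, -0.011, -1.0]]
force: [1.0, 0.6, -1.5]
opening: 0.0257
```

```bash
python3 tip.py
```

```text
22.0833 [ 0.55381332 -0.17185524  0.16779762] tip [ 0.55101121 -0.16872716  0.04486771] axis [ 0.01790409 -0.02380823  0.99955621] [ 1.02688031  0.62909509 -1.49841485]
```

Emit:
step_arm(plan=[[[-0.1,0,-0.6],0,-1],[[0,0,-0.5],0,-1],[[0,0,-0.5],0,-1],[[0,0,-0.3],0,-1],[[0,0,0],0,-1]])

```text
t: 22.5
tool_pos: [0.5517, -0.1714, 0.1446]
ee_rot: [[0.943, 0.333, -0.006], [0.333, -0.943, 0.012], [-0.002, -0.013, -1.0]]
force: [0.0, 0.3, -2.2]
opening: 0.0259
```

Emit:
step_arm(plan=[[[0,0,-0.2],0,-1],[[0,0,-0.1],0,-1],[[0,0,-0.1],0,-1],[[0,0,0],0,-1],[[0,0,0],0,-1]])

```text
t: 22.92
tool_pos: [0.5524, -0.1718, 0.1412]
ee_rot: [[0.943, 0.333, -0.004], [0.333, -0.943, 0.011], [-0.001, -0.012, -1.0]]
force: [-0.0, -0.0, -0.8]
opening: 0.0262
```

```bash
python3 tip.py
```

```text
22.9167 [ 0.55242511 -0.17175064  0.14116086] tip [ 0.5494876  -0.16854879  0.01823601] axis [ 0.01900516 -0.02440756  0.99952143] [-0.04645726 -0.02247143 -0.78019978]
```

Emit:
step_arm(plan=[[[0,0,-0.1],0,-1],[[0,0,0],0,-1],[[0,0,0],0,-0.3],[[0,0,0],0,-0.2],[[0,0,0],0,0]])

```text
t: 23.33
tool_pos: [0.5534, -0.1722, 0.1415]
ee_rot: [[0.943, 0.333, -0.002], [0.333, -0.943, 0.01], [0.001, -0.01, -1.0]]
force: [0.3, -0.2, 0.8]
opening: 0.0422
```

Emit:
step_arm(plan=[[[0,0,0],0,0.5],[[0,0,0],0,1],[[0,0,0],0,1],[[0,0,0],0,1],[[0,0,0],0,1]])

```text
t: 23.75
tool_pos: [0.5537, -0.1724, 0.1419]
ee_rot: [[0.943, 0.333, -0.001], [0.333, -0.943, 0.009], [0.002, -0.009, -1.0]]
force: [-0.1, -0.3, 0.3]
opening: 0.0853
```

```bash
python3 tip.py
python3 - <<'E'
from h import *
d=grab('wrist','w19')
P=np.array([w(d,u,v) for v in range(170,320) for u in range(275,365) if d['range_z'][v,u]>.05])
q=P[(P[:,2]>.15)&(P[:,2]<.19)];print(len(q),q.mean(0).round(4),q[:,2].max(),cv2.minAreaRect((q[:,:2]*1000).astype(np.float32)))
E
```

```text
23.75 [ 0.55365202 -0.17241201  0.14194694] tip [ 0.55110853 -0.16942705  0.01900784] axis [ 0.01580134 -0.02264413  0.99961871] [-0.10897054 -0.309847    0.33438956]
3110 [ 0.5504 -0.1673  0.1674] 0.17190273525570726 ((551.7113647460938, -170.87661743164062), (27.13849639892578, 26.92200469970703), 19.893144607543945)
```

View pics/w19.png

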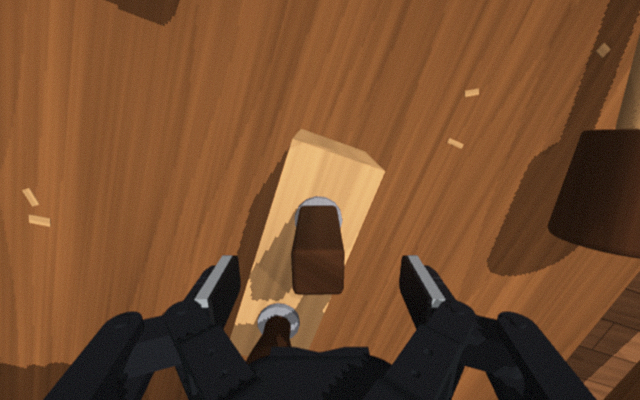

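The driver stands free at (0.5517, -0.171), top 0.172. I retreat straight up.

Emit:
step_arm(plan=[[[-0.1,0,0.5],0,1],[[0,0,1],0,1],[[0,0,1],0,1],[[0,0,1],0,1],[[0,0,1],0,1]])

```text
t: 24.22
tool_pos: [0.5511, -0.1717, 0.189]
ee_rot: [[0.943, 0.333, -0.005], [0.333, -0.943, 0.011], [-0.001, -0.012, -1.0]]
force: [0.2, -0.5, 0.4]
opening: 0.0856
```

Emit:
step_arm(plan=[[[0,0,2],0,1],[[0,0,2],0,1],[[0,0,2],0,1],[[0,0,2],0,1],[[0,0,1],0,1]])

```text
t: 24.63
tool_pos: [0.5511, -0.1716, 0.2891]
ee_rot: [[0.943, 0.333, -0.001], [0.333, -0.943, 0.009], [0.002, -0.009, -1.0]]
force: [0.2, -0.3, -0.1]
opening: 0.0854
```

Emit:
step_arm(plan=[[[-1,1,0],0,1],[[-2,2,0],0,1],[[-2,2,0],0,1],[[-1,1,0],0,1],[[0,0,0],0,1]])

```text
t: 25.05
tool_pos: [0.4913, -0.1117, 0.2971]
ee_rot: [[0.943, 0.331, 0.01], [0.331, -0.944, 0.003], [0.01, 0.0, -1.0]]
force: [0.2, 0.6, 0.2]
opening: 0.0849
```

Emit:
step_arm(plan=[[[0,0,0],0,1],[[0,0,0],0,1],[[0,0,0],0,1],[[0,0,0],0,1],[[0,0,0],0,1]])

```text
t: 25.47
tool_pos: [0.4931, -0.1135, 0.2985]
ee_rot: [[0.944, 0.331, 0.012], [0.331, -0.944, 0.001], [0.012, 0.003, -1.0]]
force: [-0.0, -0.4, -0.9]
opening: 0.0855
```

Run:
```python
from h import *
d=grab('scene','s20')
P=np.array([w(d,u,v) for v in range(205,260) for u in range(215,260) if d['range_z'][v,u]>.05])
for lo in(.12,.169):
    q=P[(P[:,2]>lo)&(P[:,2]<.19)];print(len(q),q[:,2].max(),cv2.minAreaRect((q[:,:2]*1000).astype(np.float32)))
cv2.imwrite('pics/c20.png',cv2.resize(d['img'][150:300,150:470],None,fx=2.5,fy=2.5,interpolation=cv2.INTER_CUBIC))
o=manip.observe();print(o['t'],o['tool_pos'],o['force'],o['dq'])
```

```text
342 0.1751242324966007 ((553.3480224609375, -169.50035095214844), (28.372329711914062, 26.72286605834961), 20.787555694580078)
144 0.1751242324966007 ((552.993896484375, -169.49900817871094), (27.82536506652832, 26.364418029785156), 20.265087127685547)
25.5167 [ 0.49304147 -0.11354049  0.29841977] [ 0.00497309 -0.38317937 -0.32933407] [ 0.1242195  -0.1878091   0.42166202  0.10246661  0.20325624 -0.03097232]
```

View pics/c20.png

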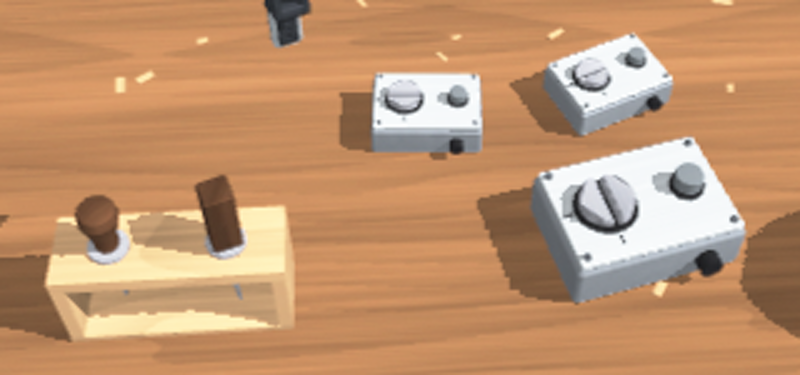

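The scene crop shows the driver upright in its hole at (222,215), 1–2 mm from where it began. The awl is untouched at (97,225), the slot lies across the box at (606,202), and the gripper is clear.

```bash
python3 -c "
from bench import manip
print(manip.finish_job())"
```

```text
the job is handed in; nothing more can be done
None
```

I turned the selector a quarter turn clockwise with the screwdriver, stood the driver back in its own hole and let go, then handed the job in at about 25.5 s. The hand-in gives no verdict, so these are my own last checks.

- **Selector:** my camera estimate was about 1.62 rad, its stop. The slot lay at 10.6° and the box's across direction at 13.5°. The last picture, taken after lifting out, shows the slot across the box.
- **Screwdriver:** it stands upright within 1–3 mm of its starting place. The same-camera comparison gives about 1.6 mm, and the collar is seated with the handle top at 0.172–0.175 m.
- **Awl and gripper:** the awl looks unmoved in the pictures, and the gripper is open and clear of everything.

**Disagreements:**
- The cameras differed by 2–4 mm on the positions of the slot and the hole.
- The tool picked up a tilt of up to about 2.5° after quick descents. Slower moves brought it down to about 1° before the grasp.
- The driver leaned about 1.7° as it was put back and stood upright again once released.

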